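Lever the marble slab up onto its prop

TASK

The white marble slab has to stand tilted on its orange spring prop so that the bench under it can be wiped. Push down the blue end of the pry bar whose toe is under the marble slab until its front edge is high enough for the prop to slip underneath, then let go so that the slab rests on the prop. Do not touch the slab itself with the robot, and leave the dark granite slab, which has a bar and prop of the same kind, alone.

Things in the scene. Friction and masses are not known exactly. Their poses are not given: they have to be found in the camera images.
- marble_slab: White marble slab, 220 (x) x 200 (y) x 45 mm, about 5 kg, on four feet 12 mm high. Origin: at bench level below the middle of its front edge (the edge nearest the robot, over the bar's toe). x points level from there to the back edge, y along the front edge; z is up and leans as the front edge rises (about 0.09 rad once on its prop).
- granite_slab: Nearly black granite slab, same size and axes, beside the marble one, with a bar, fulcrum and prop of the same look. Not to be lifted.
- marble_bar_end (a point): Top of the blue end (64 long, 40 wide, 14 mm thick; point at its middle) of the marble slab's loose pry bar, which lies over a grey fulcrum. In the slab's frame: x -0.186, y 0, z 0.089; it slopes down 20 degrees to the slab. Yields to 5 to 15 N from above, drifting 10 mm away from the slab. The prop slips in at about 47 mm over the bench; the end meets the bench at about 18 mm. Stays at about 45 mm when let go.
- marble_prop (a joint): Orange spring prop (66 x 30 x 28 mm high) in a guide on the bench beside the fulcrum; slides towards the slab, value in m. At first its nose rests on the slab's front face (about 0.002). Once the underside of the front edge is over 28 mm above the bench, its spring drives it underneath (about 0.032, its end stop).

How it is judged:
At the end, for the whole second after the job is handed in: The marble slab's front edge rests raised on its orange prop: the prop is at least 18 mm under it, the slab tilted 0.05 to 0.13 rad, at rest, and its front edge within 40 mm of where it was, the lift of about 17 mm included; the granite slab is flat (under 0.03 rad) and within 15 mm of its place (value of joint marble_prop above 0.018 m and angle between marble_slab's own z axis and vertical between 0.05 and 0.13 rad and linear speed of marble_slab below 0.02 m/s and distance of marble_slab from where it was at the start of the episode below 0.04 m and distance of granite_slab from where it was at the start of the episode below 0.015 m and angle between granite_slab's own z axis and vertical below 0.03 rad); the robot touches nothing.
It fails at once if the granite slab is levered up (angle between granite_slab's own z axis and vertical above 0.04 rad).
It fails at once if the robot pushes or lifts the marble slab itself (contact force between any of the fingers, the arm and marble_slab above 3 N).
It also fails if it takes over 32 s, if anything falls off the work surface, if the arm or the gripper's body presses on something with over 40 N, if the wrist force passes 120 N, or if a joint passes its speed limit or range.

ROBOT

A 6-joint arm with a two-finger parallel gripper is mounted at the origin on the work surface. World frame = base frame: x ahead of the robot, y to its left, z up, the work surface at z = 0. Lengths are in m, angles in rad, forces in N, time in s.
With the tool pointing down it reaches from about 0.3 to 0.775 m from the base axis. Payload 14.6 kg.
Tool frame: the origin (TCP) lies at the very end of the fingers, on their centre line; the grasp point (between the pads) lies 19 mm behind it; z points along the fingers, y is the line along which they close (so a half turn about z gives the same grasp; the last joint's range is limited). The gripper opens to 94 mm and grips with 3 to 60 N. Pads are 16 mm wide; open, the fingers measure 119 mm over their backs; the gripper's body (75 mm by 177 mm) begins 78 mm behind the grasp point.
Start: joints at [1.193, 0.3, 1.521, -0, 1.321, -0.067], TCP at [0.168, 0.524, 0.205] pointing down, gripper open.
Joint ranges: [-3.03, 3.03], [-0.79, 2.21], [0.23, 2.52], [-1.04, 4.18], [0, 3.07], [-2.55, 2.55]. Speed limits (rad/s): [2.22, 2.22, 2.57, 3.14, 3.14, 3.14].

INTERFACE

Orientations are given as [roll, pitch, yaw] about the fixed x, y, z axes, in that order (R = Rz(yaw) Ry(pitch) Rx(roll)).
In Python, from station import ctrl gives the robot as it stands.
- The arm moves only by the tool move_arm, never from a script. Its argument "increments" is a list of rows, each a list of 7 numbers: the opening, from 0 (shut) to 1 (fully open), then the shift along the tool's x, y, z in units of 50 mm (1.0 is 50 mm), then the turn, a rotation vector about the tool's x, y, z in rad. In form: [[claw, tx, ty, tz, rx, ry, rz], ...]. A call has 1 to 20 rows; each row shifts and turns the commanded pose from where the row before left it, along the tool's axes as they then stand; what a row does not reach is not made up. A row lasts 1/10 s, in which the tool goes at most 50 mm and 8.59 degrees, less where a joint would pass 70% of its speed; a pose out of reach is approached as far as the arm can. A call is refused whole if a number of a shift passes 1 or a number of a turn 0.15, either way. A call with a gripper value outside its range is refused whole. The fingers move at their own pace and stop on an object; "force" is the grip in N (left out, the last holds). Time passes only in rows, so rows that do not move let the fingers close. It gives the time, the measured TCP pose, the force, the opening and the grip force at its end, in the units of the state.
- ctrl.get_obs(): the state, without advancing time (a new reading comes with each control period).
- ctrl.camera(name): name is "scene" or "side" or "wrist"; returns a dict with "color" (384x512x3 uint8, blue, green, red), "K" (3x3 intrinsics, pixels), "pose" (4x4, takes a point from camera to world coordinates); the wrist camera has in their place "tool_from_camera" (4x4, takes a point from camera to tool coordinates, whose origin is the TCP and whose axes are the flange's). Camera axes: x right, y down, z forward; pixel columns grow to the right and rows downward; lengths in m; the calibration is good to about 2 mm. A picture is of the moment at which its call begins: read the wrist's pose just before it. There is no depth.
- ctrl.hand_in(): hands the job in; it is judged then, once.
Trained networks look in a picture, given as the dict that the camera call returned (one of the last four; its "shot" number tells which), for a name from the list of things; names that differ only in an ending like _2 or _b are one class to them, and where a whole thing is asked for, a point or a joint stands for the part that bears it (a point fixed in the world has none). Each returns a list of dicts, best first, with "conf" (0 to 1); they miss things now and then, are a little off and sometimes report something else, mostly with a low value. They report only what shows in the picture. A call takes as long as a camera call.
- ctrl.cut_out(name, picture): "mask" (384x512 bool, what is visible of it) and "centre" ([row, column] in pixels, amid what is visible of it).
The state is a dict: "time_s": time; "qpos": joint angles; "joint_vel": joint speeds; "tau": joint torques, N m; "ee_pos": TCP position; "eef_rot": TCP orientation; "force": force on the tool from outside, world axes, zero at the start; "moment": the same for the moment, N m; "grip_width": finger opening in m; "grip_force": force on a finger pad.
Only numpy, scipy, OpenCV 4.12 (cv2) and the standard library are available. Lean on these libraries where they do the work, as an engineer would, in place of code of your own. Each camera call takes 0.05 s, during which the arm holds its last target. There are 200 camera calls.

## Working session

There is one attempt and no reset: what is moved stays moved. The work goes in short steps, Python scripts to look and compute and a tool call to move; the robot and the scene stay as the last step left them, time stands still between calls to the robot, and variables do not carry over. Pictures are saved under pics/ and viewed, at most 10 in all, crops included, and the job is handed in when it is done.

Besides the shell and the picture viewer there is one more tool, called after "Request:" by a JSON object that holds its "api" and its "payload". move_arm: Moves the arm, as the interface text tells. Its arguments: {"type":"object","properties":{"increments":{"type":"array","items":{"type":"array","items":{"type":"number"}}},"force":{"type":"number"}},"required":["increments"]}

```bash
mkdir -p pics; python3 - <<'E'
from station import ctrl
import cv2,numpy as np
o=ctrl.get_obs();print(o['time_s'],o['ee_pos'],o['eef_rot'])
ims=[]
for n in("scene","side"):
    p=ctrl.camera(n);im=p["color"].copy();np.savez(f"{n}.npz",K=p["K"],pose=p["pose"])
    print(n,p["K"].tolist(),p["pose"].round(4).tolist())
    for nm in("marble_slab","granite_slab","marble_bar_end","marble_prop"):
        for r in ctrl.cut_out(nm,p)[:3]:
            ys,xs=np.where(r["mask"]);print(n,nm,r["conf"],r["centre"],xs.min(),xs.max(),ys.min(),ys.max(),len(xs))
    cv2.imwrite(f"pics/{n}.png",cv2.resize(im,(800,600)))
E
```

```text
0.0 [0.16809981 0.52340726 0.20486128] [-3.14041718e+00 -7.13788765e-05  2.83078770e+00]
scene [[417.9464351345911, 0.0, 256.8043819118917], [0.0, 417.9464351345911, 188.4641809884926], [0.0, 0.0, 1.0]] [[0.0124, 0.7207, -0.6931, 1.3515], [0.9999, -0.0063, 0.0114, -0.028], [0.0038, -0.6932, -0.7207, 0.8868], [0.0, 0.0, 0.0, 1.0]]
scene marble_slab 0.64 [245.8, 369.1] 314 425 199 292 6800
scene granite_slab 0.89 [253.0, 156.2] 94 209 203 300 7189
scene marble_bar_end 0.97 [168.8, 332.8] 315 346 142 206 784
scene marble_bar_end 0.58 [244.1, 369.1] 312 425 199 293 6992
side [[365.64836938782713, 0.0, 258.7091946581855], [0.0, 365.64836938782713, 195.9899539089377], [0.0, 0.0, 1.0]] [[0.9535, -0.2042, 0.2217, 0.3792], [-0.3012, -0.6752, 0.6734, -0.5892], [0.0122, -0.7088, -0.7053, 0.6828], [0.0, 0.0, 0.0, 1.0]]
side marble_slab 0.82 [135.1, 277.9] 232 329 105 171 4003
side granite_slab 0.77 [281.9, 375.4] 314 444 235 332 10858
side marble_bar_end 0.76 [155.8, 203.2] 173 251 148 161 710
side marble_prop 0.53 [142.0, 228.5] 217 239 136 149 191
```

View pics/scene.png

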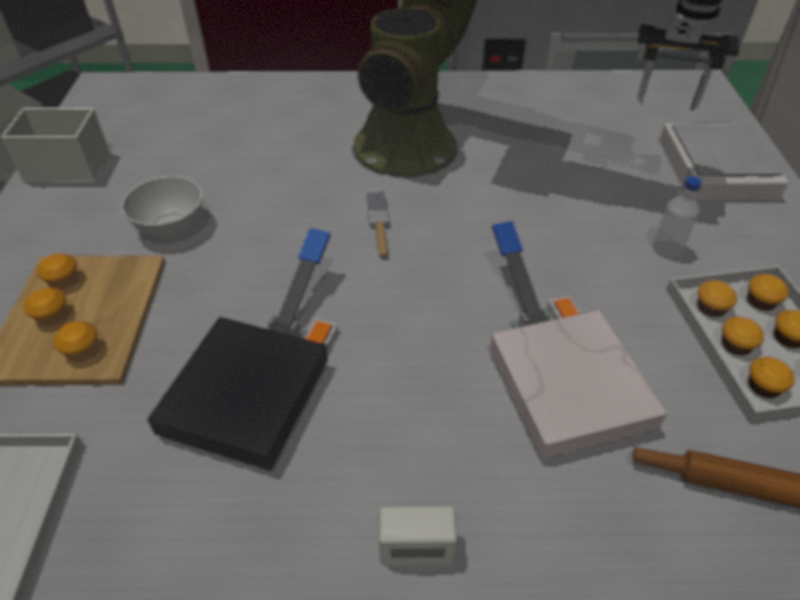

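View pics/side.png

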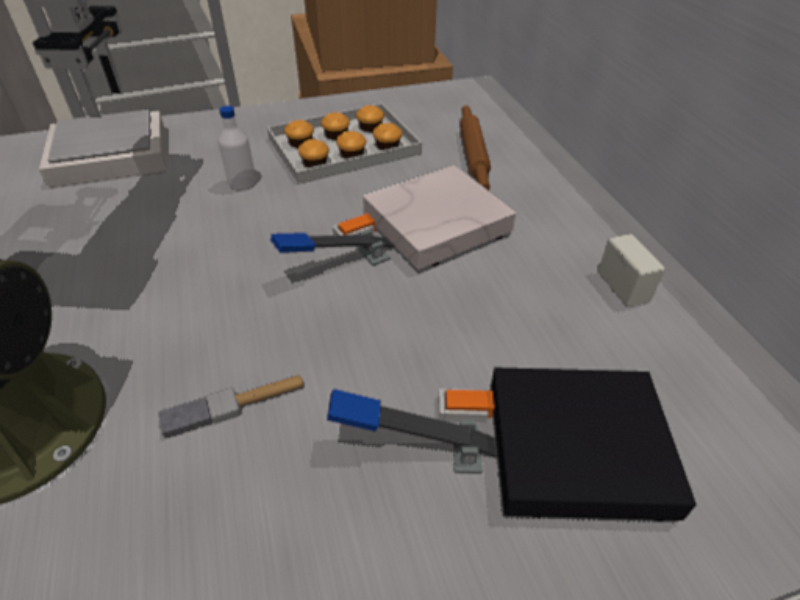

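The scene view shows the marble bar's blue end at about (507,237) of 800x600, with the slab's front top edge running from (492,350) to (600,314). In the side view the blue end is at (292,241). The granite bar is the one at left in the scene view, near (315,245).

```bash
cat > h.py <<'E'
import numpy as np,cv2
def ray(c,u,v):
    d=c['pose'][:3,:3]@np.linalg.inv(c['K'])@[u,v,1];return c['pose'][:3,3],d
def atz(c,u,v,z):
    o,d=ray(c,u,v);return o+d*(z-o[2])/d[2]
def tri(r1,r2):
    (o1,d1),(o2,d2)=r1,r2
    s=np.linalg.lstsq(np.c_[d1,-d2],o2-o1,rcond=None)[0]
    a,b=o1+s[0]*d1,o2+s[1]*d2;return (a+b)/2,np.linalg.norm(a-b)
def blue(im,box):
    x0,x1,y0,y1=box;h=cv2.cvtColor(im,cv2.COLOR_BGR2HSV)
    m=(abs(h[...,0].astype(int)-115)<15)&(h[...,1]>140);k=np.zeros_like(m);k[y0:y1,x0:x1]=1
    return np.argwhere(m&k)[:,::-1]
E
python3 - <<'E'
from h import *
s,d=np.load('scene.npz'),np.load('side.npz')
f=.64
bs=blue(cv2.resize(cv2.imread('pics/scene.png'),(512,384)),(300,350,130,175)).mean(0)
bd=blue(cv2.resize(cv2.imread('pics/side.png'),(512,384)),(165,210,140,170)).mean(0)
print(bs,bd,tri(ray(s,*bs),ray(d,*bd)), atz(s,*bs,.085),atz(d,*bd,.085))
def T(c,pts):return [atz(c,u*f,v*f,.057) for u,v in pts]
A=T(s,[(492,350),(602,314),(663,411),(541,445)]); B=T(d,[(418,248),(363,202),(455,169),(514,212)])
print(np.round(A,3),np.round(B,3))
for P in(A,B):
    m=(P[0]+P[1])/2; n=(P[2]+P[3])/2-m; e=P[1]-P[0]
    y1=np.arctan2(n[1],n[0]);y2=np.arctan2(e[1],e[0])-np.pi/2
    for y in(y1,y2): print(m,y,m[:2]-.186*np.array([np.cos(y),np.sin(y)]))
E
```

```text
[324.20091324 151.84018265] [187.08396947 154.91984733] (array([0.43412083, 0.1822873 , 0.08409407]), np.float64(0.0014391514659504656)) [0.43426003 0.18258354 0.085     ] [0.43432794 0.18008477 0.085     ]
[[0.68  0.132 0.057]
 [0.603 0.329 0.057]
 [0.801 0.377 0.057]
 [0.857 0.183 0.057]] [[0.642 0.138 0.057]
 [0.586 0.299 0.057]
 [0.796 0.359 0.057]
 [0.848 0.187 0.057]]
[0.64166495 0.23031025 0.057     ] 0.2592759421355434 [0.46188184 0.18262343]
[0.64166495 0.23031025 0.057     ] 0.3734775648572337 [0.46848701 0.16244713]
[0.61367918 0.21812967 0.057     ] 0.25743153976913247 [0.43380842 0.17077452]
[0.61367918 0.21812967 0.057     ] 0.33664483240389154 [0.43811969 0.15668975]
```

Request:
{"api": "move_arm", "payload": {"increments": [[0, -0.3, -0.2, 0, 0, 0, 0], [0, -0.6, -0.41, 0, 0, 0, 0], [0, -0.6, -0.41, 0, 0, 0, 0], [0, -0.6, -0.41, 0, 0, 0, 0], [0, -0.6, -0.41, 0, 0, 0, 0], [0, -0.6, -0.41, 0, 0, 0, 0], [0, -0.6, -0.41, 0, 0, 0, 0], [0, -0.6, -0.41, 0, 0, 0, 0], [0, -0.6, -0.41, 0, 0, 0, 0], [0, -0.6, -0.41, 0, 0, 0, 0], [0, -0.6, -0.41, 0, 0, 0, 0], [0, -0.6, -0.41, 0, 0, 0, 0], [0, -0.18, -0.18, 0.3, 0, 0, 0], [0, 0, 0, 0.4, 0, 0, -0.14], [0, 0, 0, 0.4, 0, 0, -0.14], [0, 0, 0, 0, 0, 0, -0.14], [0, 0, 0, 0, 0, 0, -0.14], [0, 0, 0, 0, 0, 0, 0], [0, 0, 0, 0, 0, 0, 0]]}}

```text
time_s: 2.4
ee_pos: [0.4304, 0.1821, 0.1506]
eef_rot: [3.142, 0.0, -2.897]
force: [-0.3, -0.9, -0.2]
grip_width: 0.0004
grip_force: 0.0
```

```bash
python3 - <<'E'
from station import ctrl
from h import *
o=ctrl.get_obs();print(o['time_s'],o['ee_pos'],o['eef_rot'],o['grip_width'],o['force'])
w=ctrl.camera("wrist");d=ctrl.camera("side")
for r in ctrl.cut_out("marble_bar_end",w)[:2]: print(r["conf"],r["centre"],r["mask"].sum())
from scipy.spatial.transform import Rotation as R
T=np.eye(4);T[:3,:3]=R.from_euler('xyz',o['eef_rot']).as_matrix();T[:3,3]=o['ee_pos']
c=dict(K=w['K'],pose=T@w['tool_from_camera'])
b=blue(w['color'],(0,512,0,384));print(len(b))
if len(b):print(b.mean(0),b.min(0),b.max(0),atz(c,*b.mean(0),.089))
cv2.imwrite("pics/both.png",np.hstack([cv2.resize(w['color'],(400,300)),cv2.resize(d['color'][80:230,130:330],(400,300))]))
E
```

```text
2.4 [0.43041786 0.18213778 0.1505797 ] [ 3.14157468e+00  2.47789657e-04 -2.89697335e+00] 0.00040231896408845363 [-0.31823002 -0.87457272 -0.18573121]
0.98 [194.6, 254.1] 1893
2235
[257.36017897 218.08545861] [  0 171] [507 382] [0.447216   0.19174239 0.089     ]
```

View pics/both.png

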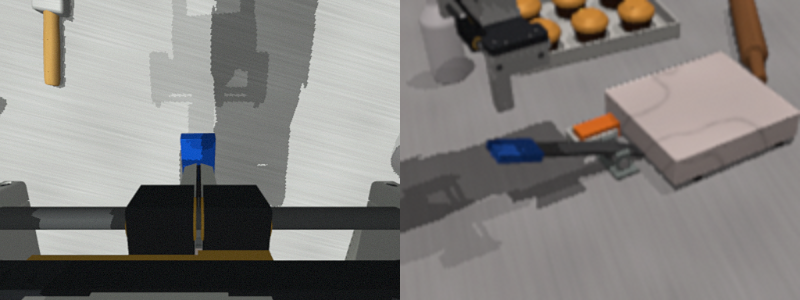

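The wrist view (left) shows the whole blue end at about (198,152) of 400x300, in line with the closed fingers. I'll work out its position from the mask.

```bash
python3 - <<'E'
from station import ctrl
from h import *
from scipy.spatial.transform import Rotation as R
o=ctrl.get_obs();w=ctrl.camera("wrist")
T=np.eye(4);T[:3,:3]=R.from_euler('xyz',o['eef_rot']).as_matrix();T[:3,3]=o['ee_pos']
c=dict(K=w['K'],pose=T@w['tool_from_camera']);print(c['pose'].round(3).tolist())
r=ctrl.cut_out("marble_bar_end",w)[0];b=np.argwhere(r['mask'])[:,::-1];print(b.min(0),b.max(0),b.mean(0))
print(atz(c,*b.mean(0),.089),atz(c,b.mean(0)[0],b.min(0)[1],.1),atz(c,b.mean(0)[0],b.max(0)[1],.078))
h=cv2.boxPoints(cv2.minAreaRect(b.astype(np.float32)));print(h.round().tolist(),[atz(c,*p,.089).round(3).tolist() for p in h])
s=np.load('scene.npz')
print(tri(ray(c,*b.mean(0)),ray(s,324.2,151.84)))
E
```

```text
[[-0.244, 0.943, 0.225, 0.364], [0.97, 0.238, 0.057, 0.168], [0.0, 0.232, -0.973, 0.33], [0.0, 0.0, 0.0, 1.0]]
[230 170] [274 317] [252.56565657 199.82030835]
[0.43071489 0.18317224 0.089     ] [0.40133291 0.17585507 0.1       ] [0.56407361 0.21655625 0.078     ]
[[230.0, 170.0], [274.0, 170.0], [274.0, 317.0], [230.0, 317.0]] [[0.408, 0.156, 0.089], [0.398, 0.195, 0.089], [0.55, 0.236, 0.089], [0.561, 0.191, 0.089]]
(array([0.43225855, 0.18329532, 0.08324636]), np.float64(0.0005015913367126426))
```

Request:
{"api": "move_arm", "payload": {"increments": [[0, 0, 0, 0.4, 0, 0, 0], [0, 0, 0, 0.4, 0, 0, 0], [0, 0, 0, 0.3, 0, 0, 0], [0, 0, 0, 0.08, 0, 0, 0], [0, 0.01, 0, 0.08, 0, 0, 0], [0, 0.02, 0, 0.08, 0, 0, 0], [0, 0.02, 0, 0.08, 0, 0, 0], [0, 0.02, 0, 0.08, 0, 0, 0], [0, 0.02, 0, 0.08, 0, 0, 0]]}}

```text
time_s: 3.55
ee_pos: [0.4263, 0.1816, 0.0722]
eef_rot: [3.142, 0.0, -2.893]
force: [-3.7, -1.5, 6.8]
grip_width: 0.0002
grip_force: 3.1
```

Contact is made at 7 N, so I'll keep pressing.

Request:
{"api": "move_arm", "payload": {"increments": [[0, 0.02, 0, 0.08, 0, 0, 0], [0, 0.02, 0, 0.08, 0, 0, 0], [0, 0.02, 0, 0.08, 0, 0, 0], [0, 0.02, 0, 0.08, 0, 0, 0], [0, 0.02, 0, 0.08, 0, 0, 0], [0, 0.02, 0, 0.08, 0, 0, 0], [0, 0.0, 0, 0.08, 0, 0, 0], [0, 0, 0, 0.08, 0, 0, 0], [0, 0, 0, 0, 0, 0, 0], [0, 0, 0, 0, 0, 0, 0]]}}

```text
time_s: 4.55
ee_pos: [0.4209, 0.1802, 0.0403]
eef_rot: [3.141, 0.001, -2.893]
force: [-1.0, -0.4, 6.2]
grip_width: 0.0002
grip_force: 3.1
```

```bash
python3 - <<'E'
from station import ctrl
from h import *
d=ctrl.camera("side")
cv2.imwrite("pics/c.png",cv2.resize(d['color'][80:230,130:330],(800,600),interpolation=cv2.INTER_CUBIC))
E
```

```text
(no output)
```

View pics/c.png

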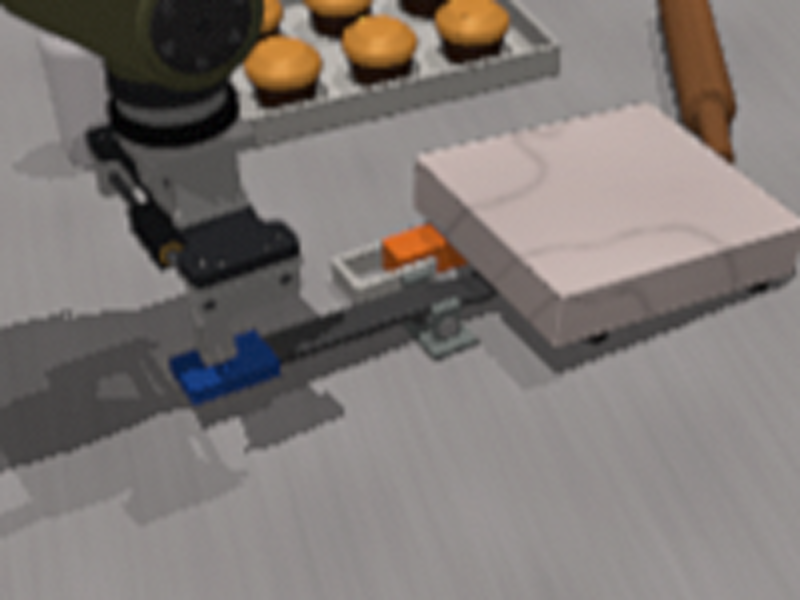

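The slab's front edge is up and the orange prop (at about (420,245)) has slid forward, leaving its guide empty behind it. I'll press slightly more, wait, then let go slowly.

Request:
{"api": "move_arm", "payload": {"increments": [[0, 0, 0, 0.06, 0, 0, 0], [0, 0, 0, 0.04, 0, 0, 0], [0, 0, 0, 0, 0, 0, 0], [0, 0, 0, 0, 0, 0, 0], [0, 0, 0, 0, 0, 0, 0], [0, 0, 0, -0.06, 0, 0, 0], [0, 0, 0, -0.06, 0, 0, 0], [0, 0, 0, -0.06, 0, 0, 0], [0, 0, 0, -0.06, 0, 0, 0], [0, 0, 0, -0.1, 0, 0, 0], [0, 0, 0, -0.2, 0, 0, 0], [0, 0, 0, -0.4, 0, 0, 0], [0, 0, 0, -0.6, 0, 0, 0], [0, 0, 0, -0.8, 0, 0, 0], [0, 0, 0, -0.8, 0, 0, 0], [0, 0, 0, 0, 0, 0, 0], [0, 0, 0, 0, 0, 0, 0], [0, 0, 0, 0, 0, 0, 0]]}}

```text
time_s: 6.4
ee_pos: [0.4197, 0.1798, 0.1905]
eef_rot: [-3.141, -0.002, -2.892]
force: [0.6, -0.4, 0.1]
grip_width: 0.0004
grip_force: 0.0
```

```bash
python3 - <<'E'
from station import ctrl
from h import *
d=ctrl.camera("side");s=ctrl.camera("scene")
cv2.imwrite("pics/d.png",np.hstack([cv2.resize(x,(400,400),interpolation=cv2.INTER_CUBIC) for x in(d['color'][80:230,170:320],s['color'][120:300,280:460])]))
E
```

```text
(no output)
```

View pics/d.png

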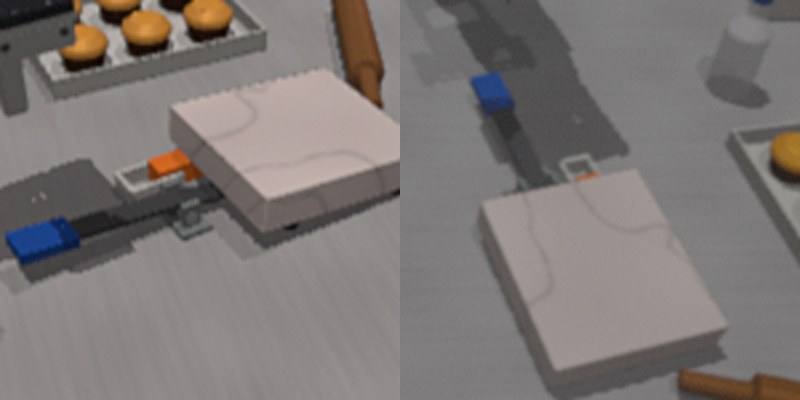

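The slab stays tilted. The prop is well under its front edge, the bar end stays low, and the gripper is clear of everything.

```bash
python3 -c "
from station import ctrl
print(ctrl.hand_in())"
```

```text
the job is handed in; nothing more can be done
None
```

The marble slab rests tilted on its orange prop, the granite slab was not touched, and the arm is clear; the job is handed in, though the hand-in returned no verdict.

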